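# Cover the turntable and tighten its wing nut

### The arm

A 6-joint arm with a two-finger parallel gripper is mounted at the origin on the work surface. World frame = base frame: x ahead of the robot, y to its left, z up, the work surface at z = 0. Lengths are in m, angles in rad, forces in N, time in s.
With the tool pointing down it reaches from about 0.3 to 0.875 m from the base axis. Payload 6.4 kg.
Tool frame: the origin (TCP) lies midway between the tips of the shut fingers; the grasp point (between the pads) lies 19 mm behind it; x points along the fingers, y is the direction in which the jaws open and shut, and the axes are right-handed (so a half turn about x gives the same grasp; the last joint's range is limited). The gripper opens to 85 mm and grips with 20 to 120 N. Pads are 22 mm wide; open, the fingers measure 114 mm over their backs; the gripper's body (76 mm by 85 mm) begins 54 mm behind the grasp point. The pads swing forward as they close: fully open they stand 13 mm farther back than shut.
Start: joints at [-1.459, 0.181, 1.607, -0, 1.354, -0.206], TCP at [0.18, -0.546, 0.192] pointing down, gripper open.
Joint ranges: [-2.99, 2.99], [-0.89, 2.07], [0.3, 2.58], [-1.14, 4.28], [0, 2.63], [-3.12, 3.12]. Speed limits (rad/s): [2.57, 2.57, 3.01, 3.14, 3.14, 3.14].

### API

Orientations are given as a unit quaternion [w, x, y, z].
In Python, from bench import ctrl gives the robot as it stands.
- The arm moves only by the tool step_arm, never from a script. Its argument "motion" is a list of rows, each a list of 7 numbers: the shift along the tool's x, y, z in mm, then the turn, a rotation vector about the tool's x, y, z in degrees, then the closure in counts, from 0 (fully open) to 255 (shut). In form: [[tx, ty, tz, rx, ry, rz, hand], ...]. A call has 1 to 10 rows; each row is the pose to reach, as a shift and turn from the pose commanded when the call began, along the tool's axes at that moment; what a row does not reach only later rows make up. A row lasts 1/8 s, in which the tool goes at most 62.5 mm and 10.7 degrees, less where a joint would pass 70% of its speed; a pose out of reach is approached as far as the arm can. A call with a gripper value outside its range is refused whole. The fingers move at their own pace and stop on an object; the grip force is fixed at half the most. Time passes only in rows, so rows that repeat a pose let the fingers close. It gives the time, the measured TCP pose, the force and the opening at its end, in the units of the state.
- ctrl.get_obs(): the state, without advancing time (a new reading comes with each control period).
- ctrl.camera(name): name is "scene" or "top"; returns (picture, depth): 480x640x3 uint8, red, green, blue; 480x640 float32, m along the optical axis (not along the pixel's ray), 0 where there is no reading.
- ctrl.camera_info(name): a dict with "fx", "fy", "cx", "cy" (pixels), "dist_coeffs" ([k1, k2, p1, p2, k3] as OpenCV has them; the pictures are not rectified), "T" (4x4, takes a point from camera to world coordinates). Camera axes: x right, y down, z forward; pixel columns grow to the right and rows downward; lengths in m; the calibration is good to about 2 mm. A picture is of the moment at which its call begins. camera_info takes no time and is no camera call.
- ctrl.hand_in(): hands the job in, once; it reports no verdict.
The state is a dict: "time_s": time; "q": joint angles; "dq": joint speeds; "joint_efforts": joint torques, N m; "eef_pos": TCP position; "eef_rot": TCP orientation; "wrist_force": force on the tool from outside, world axes, zero at the start; "torque": the same for the moment, N m; "opening": opening from 0.0 (shut) to 1.0 (fully open).
Only numpy, scipy, OpenCV 4.12 (cv2) and the standard library are available. Lean on these libraries where they do the work, as an engineer would, in place of code of your own. Each camera call takes 0.05 s, during which the arm holds its last target. There are 200 camera calls.

### The job

Take the steel cover that has the wing nut (not the one with the round knob), seat it fully home and flat over the tapered stud in the middle of the turntable, then turn its wing nut clockwise about a quarter turn until it is snug. Leave the cover with the round knob where it lies.

Things in the scene. Friction and masses are not known exactly. Their poses are not given: they have to be found in the camera images.
- wing_grip (a point): Middle of the dark wing nut on top of the right cover (steel disc, 110 mm diameter, hub in the middle, 0.5 kg with nut), on its axis, 50 mm above its flat underside. z up. Wings lie along x (65 mm span), 12 mm thick along y, from 12 mm below to 13 mm above the point; the hub's top (52 mm diameter) is 20 mm below it. The cover lies flat at the start and can be carried by the wings.
- wing_nut (a joint): Turn of the captive wing nut on its cover, in rad, growing clockwise seen from above. Starts loose at 0.1 to 0.4; a solid stop at 1.5 is snug. Light friction (0.03 N m), stays where left. Nothing keys the cover's angle: at the stop the cover just turns along on its seat.
- stud_foot (a point): Centre of the flat top of the turntable (dark cast-iron disc, 150 mm diameter, top 45 mm above the bench, fixed, does not turn). z up. A steel cone stud stands here: 28 mm diameter at the foot, 12 mm at its tip, 22 mm high. The cover's bore (36 mm diameter, 26 mm deep, open below) goes over it; seated, its underside lies on this face and wing_grip is 50 mm above this point.
- round_knob (a point): Middle of the round knob (34 mm diameter, 20 mm high) on the other cover, which has the same disc and hub but no wing nut; 50 mm above that cover's underside. Stays where it lies.
Things that resemble listed ones, but are neither listed nor needed, are in the scene too. What is shaped like the part that bears wing_grip but brown or orange is not meant.

How it is judged:
On the way:
1. the cover is seated flat over the stud while its wing nut is still loose (horizontal distance between wing_grip and stud_foot below 0.01 m and z of wing_grip in the frame of stud_foot below 0.055 m and angle between wing_grip's own z axis and vertical below 0.1 rad and value of joint wing_nut below 0.9 rad), for 0.1 s.
At the end, for the whole second after the job is handed in: The wing-nut cover lies flat on the turntable over the stud (centred within 10 mm, underside within 5 mm of the face, tilted less than about 6 degrees), its wing nut turned to 1.25 rad or more (within about 14 degrees of its stop), and the cover with the round knob within 30 mm of where it started (horizontal distance between wing_grip and stud_foot below 0.01 m and z of wing_grip in the frame of stud_foot below 0.055 m and angle between wing_grip's own z axis and vertical below 0.1 rad and value of joint wing_nut above 1.25 rad and distance of round_knob from where it was at the start of the episode below 0.03 m); the robot touches nothing.
It fails at once if the cover with the round knob is moved by more than 30 mm (distance of round_knob from where it was at the start of the episode above 0.03 m).
It also fails if it takes over 42 s, if anything falls off the work surface, if the arm or the gripper's body presses on something with over 40 N, if the wrist force passes 120 N, or if a joint passes its speed limit or range.

## Working session

There is one attempt and no reset: what is moved stays moved. The work goes in short steps, Python scripts to look and compute and a tool call to move; the robot and the scene stay as the last step left them, time stands still between calls to the robot, and variables do not carry over. Pictures are saved under pics/ and viewed, about 8 in all and at most 12, crops included, and the job is handed in when it is done.

Besides the shell and the picture viewer there is one more tool, called after "Request:" by a JSON object that holds its "name" and its "arguments", one argument or row to a line. step_arm: Moves the arm, as the interface text tells. Its arguments: {"type":"object","properties":{"motion":{"type":"array","items":{"type":"array","items":{"type":"number"}}}},"required":["motion"]}

```bash
mkdir -p pics; cat > h.py <<'E'
import numpy as np, cv2
from bench import ctrl
def snap(n):
    p,d=ctrl.camera(n); np.savez(f'pics/{n}.npz',p=p,d=d); return p,d
def load(n):
    z=np.load(f'pics/{n}.npz'); return z['p'],z['d']
def save(f,p): cv2.imwrite(f'pics/{f}.png',cv2.cvtColor(p,cv2.COLOR_RGB2BGR))
def world(n,u,v,d):
    """pixels + depth -> world points"""
    c=ctrl.camera_info(n); K=np.array([[c['fx'],0,c['cx']],[0,c['fy'],c['cy']],[0,0,1.]])
    uv=np.stack([np.ravel(u),np.ravel(v)],1).astype(float)[:,None]
    r=cv2.undistortPoints(uv,K,np.array(c['dist_coeffs']))[:,0]
    P=np.c_[r,np.ones(len(r))]*np.ravel(d)[:,None]
    T=np.array(c['T']); return P@T[:3,:3].T+T[:3,3]
def cloud(n):
    p,d=load(n); v,u=np.mgrid[:480,:640]; X=world(n,u,v,d).reshape(480,640,3); X[d==0]=np.nan; return p,X
E
python3 - <<'E'
from h import *
o=ctrl.get_obs(); print(o['eef_pos'],o['eef_rot'],o['time_s'])
for n in('scene','top'):
    p,d=snap(n); save(n+'0',p); print(n,np.array(ctrl.camera_info(n)['T'])[:3].round(2).tolist(),ctrl.camera_info(n)['fx'],(d==0).mean())
E
```

```text
[ 0.17961791 -0.54556868  0.19079137] [ 0.11126914  0.69822257  0.1125018  -0.69817459] 0.0
scene [[0.83, 0.3, -0.47, 0.91], [0.56, -0.47, 0.68, -0.69], [-0.02, -0.83, -0.56, 0.57]] 462.37661739766924 0.0039453125
top [[0.01, -1.0, 0.06, 0.42], [-1.0, -0.01, 0.04, -0.08], [-0.04, -0.06, -1.0, 0.94]] 491.96883842348984 0.003916015625
```

View pics/top0.png

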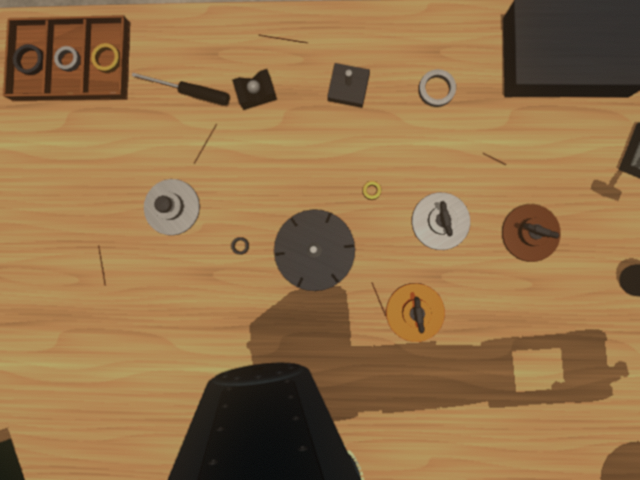

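View pics/scene0.png

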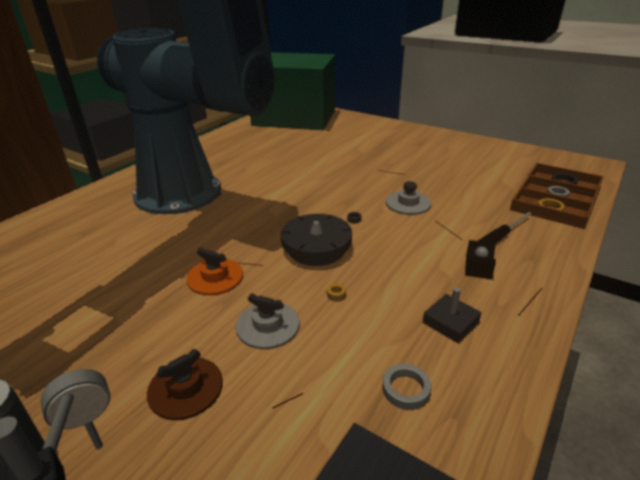

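Top view, wing-nut lookalikes: steel (441,221), brown (531,233), orange (416,312). The steel cover with the round knob is at (172,207), and the turntable stud at (314,250). I choose the steel cover at (441,221) and will check it in a close crop while measuring.

```bash
cat > meas.py <<'E'
from h import *
from scipy.optimize import least_squares
def circ(P):
    f=lambda q:np.hypot(P[:,0]-q[0],P[:,1]-q[1])-q[2]
    return least_squares(f,[*np.median(P[:,:2],0),.05],loss='soft_l1',f_scale=.002).x
def disc(X,c,lo,hi,R=.1):
    m=(X[...,2]>lo)&(X[...,2]<hi)&(np.hypot(X[...,0]-c[0],X[...,1]-c[1])<R); return m
def rim(X,m):
    cn=max(cv2.findContours(m.astype('uint8'),0,cv2.CHAIN_APPROX_NONE)[0],key=len)[:,0]
    return X[cn[:,1],cn[:,0]]
def wings(X,c,zmin):
    m=disc(X,c,zmin,zmin+.05,.045); P=X[m]; (cx,cy),s,a=cv2.minAreaRect((P[:,:2]*1e3).astype('float32'))
    w,V=np.linalg.eigh(np.cov(P[:,:2].T)); return len(P),P.mean(0).round(4),((P[:,0].min()+P[:,0].max())/2),(cx,cy),s,np.degrees(np.arctan2(V[1,1],V[0,1])),P[:,2].max()
E
python3 - <<'E'
from meas import *
for n,pix in(('top',{'wing':(441,221),'tab':(314,250),'knob':(172,207)}),('scene',{'wing':(266,318),'tab':(316,236),'knob':(408,198)})):
    p,X=cloud(n)
    print(n,'bench z',np.nanmedian(X[160:180,280:340,2]) if n=='top' else np.nanmedian(X[350:380,250:300,2]))
    for k,(u,v) in pix.items():
        c=np.nanmedian(X[v-4:v+5,u-4:u+5].reshape(-1,3),0); print(k,c.round(4))
        if k=='tab': m=disc(X,c,.035,.055)
        else: m=disc(X,c,.004,.03,.08)
        q=circ(rim(X,m)); print('  rim',q.round(4),'z med',np.median(X[m][:,2]).round(4))
        if k=='wing': print('  wings',wings(X,q,.042))
        if k=='tab':
            m=disc(X,q,.055,.09,.03); print('  stud',X[m].mean(0).round(4),m.sum(),X[m][:,2].max())
p,_=load('top'); a=cv2.resize(p[170:290,260:580],(800,300),interpolation=2)
p,_=load('scene'); b=cv2.resize(p[200:360,180:460],(525,300),interpolation=2)
save('crop0',np.vstack([a,np.pad(b,((0,0),(0,275),(0,0)))]))
E
```

```text
top bench z 0.0007660589262737938
wing [ 0.5048 -0.2501  0.0358]
  rim [ 0.5088 -0.2557  0.054 ] z med 0.0086
  wings (269, array([ 0.5084, -0.2547,  0.06  ]), np.float64(0.5082310049950012), (508.5889892578125, -255.759765625), (64.83879089355469, 12.173055648803711), np.float64(-167.27848733847887), np.float64(0.06783574459230735))
tab [ 0.4498 -0.0206  0.0655]
  rim [ 0.4513 -0.0187  0.0737] z med 0.0457
  stud [ 0.4511 -0.0193  0.0636] 98 0.07010293833263259
knob [0.5294 0.2481 0.0322]
  rim [0.5344 0.2612 0.0544] z med 0.009
scene bench z -0.00034306556353969064
wing [ 0.518  -0.2678  0.0306]
  rim [ 0.5105 -0.2582  0.0525] z med 0.0077
  wings (391, array([ 0.512 , -0.2605,  0.0558]), np.float64(0.5097249547960114), (509.7732238769531, -258.8736877441406), (65.07655334472656, 12.805486679077148), np.float64(-166.59845722096156), np.float64(0.06536026135080497))
tab [ 0.4632 -0.0341  0.0446]
  rim [ 0.4526 -0.0219  0.0734] z med 0.0441
  stud [ 0.4541 -0.0239  0.0619] 59 0.06770247205951663
knob [0.5421 0.2409 0.0284]
  rim [0.5356 0.2622 0.0533] z med 0.0093
```

View pics/crop0.png

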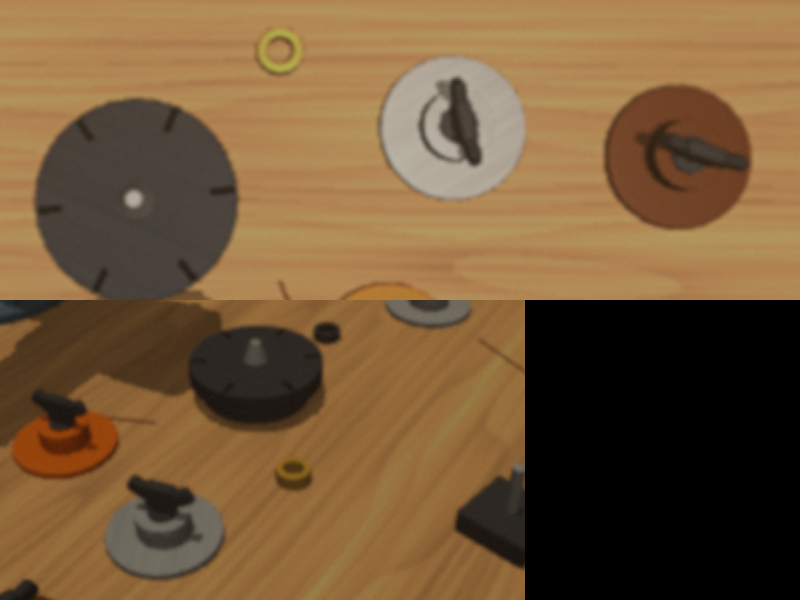

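The crop confirms the choice: bare steel disc with a dark wing nut at about (455,125), between the turntable and the brown cover. Both cameras agree within 3 mm on its centre (0.509, -0.2565). The wings span 65 mm at about 13° from x, and the stud is near (0.452, -0.021).

```bash
cat > go.py <<'E'
from h import *
from scipy.spatial.transform import Rotation as R
def go(pos,wing_deg=None):
    """shift (mm) and turn (deg) in tool axes to reach pos with tool x down, jaws square to wings"""
    o=ctrl.get_obs(); w,x,y,z=o['eef_rot']; r=R.from_quat([x,y,z,w]); M=r.as_matrix()
    print('t',o['time_s'],'pos',o['eef_pos'].round(4) if hasattr(o['eef_pos'],'round') else o['eef_pos'],'F',np.round(o['wrist_force'],1),'open',o['opening'],'q',np.round(o['q'],2))
    print('tool y deg',np.degrees(np.arctan2(M[1,1],M[0,1])),'x axis',M[:,0].round(3))
    print(' shift',(M.T@(np.array(pos)-o['eef_pos'])*1e3).round(1))
    if wing_deg is not None:
        for s in(90,-90):
            a=np.radians(wing_deg+s); Y=np.array([np.cos(a),np.sin(a),0]); X=np.array([0,0,-1.])
            print(' turn',s,(r.inv()*R.from_matrix(np.c_[X,Y,np.cross(X,Y)])).as_rotvec(degrees=True).round(1))
E
python3 -c "
from go import *
go([.509,-.2565,.12],13)"
```

```text
t 0.1 pos [ 0.1796 -0.5456  0.1909] F [ 0.7  0.6 -0.8] open 1.003429093397659 q [-1.46  0.18  1.61  0.    1.35 -0.21]
tool y deg -71.78848310645056 x axis [-0.     0.002 -1.   ]
 shift [  71.3 -171.6 -403.2]
 turn 90 [-1.748e+02 -1.000e-01 -0.000e+00]
 turn -90 [ 5.2 -0.   0.1]
```

Request:
{"name": "step_arm", "arguments": {
  "motion": [
    [0,-22,-52,1,0,0,0],
    [0,-44,-104,2,0,0,0],
    [0,-66,-156,3,0,0,0],
    [10,-88,-208,4,0,0,0],
    [20,-110,-260,5,0,0,0],
    [30,-132,-312,5.2,0,0,0],
    [45,-154,-362,5.2,0,0,0],
    [60,-171.6,-403,5.2,0,0,0],
    [71,-171.6,-403,5.2,0,0,0],
    [71,-171.6,-403,5.2,0,0,0]
  ]
}}

```text
time_s: 1.35
eef_pos: [0.5077, -0.2568, 0.1193]
eef_rot: [-0.08, -0.702, -0.081, 0.703]
wrist_force: [0.5, -0.2, 1.1]
opening: 0.999
```

```bash
python3 -c "
from go import *
go([.509,-.2565,.037],13)
p,d=snap('scene'); save('scene1',np.hstack([cv2.resize(p[160:400,130:400],(675,600),interpolation=2)]))"
```

```text
t 1.35 pos [ 0.5077 -0.2568  0.1193] F [ 0.5 -0.2  1.1] open 0.9988261079985998 q [-0.68  0.24  1.69 -0.    1.21  0.67]
tool y deg -76.9580421464857 x axis [-0.003  0.002 -1.   ]
 shift [82.3  0.2 -1.5]
 turn 90 [-180.    -0.2    0.2]
 turn -90 [0.  0.1 0.1]
```

View pics/scene1.png

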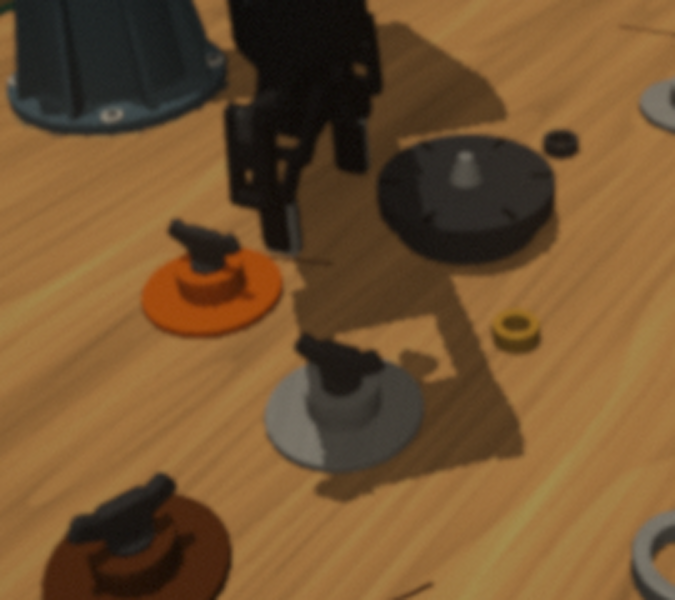

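The gripper is above the steel cover; the wing is at crop (340,360) and the fingertips at about (285,250) and (350,170). I'll check that against the projected TCP before going down.

```bash
python3 -c "
from h import *
c=ctrl.camera_info('scene'); T=np.linalg.inv(np.array(c['T'])); K=np.array([[c['fx'],0,c['cx']],[0,c['fy'],c['cy']],[0,0,1.]])
P=[[.5077,-.2568,.1193],[.5077,-.2568,.132],[.5077-.0113,-.2568+.0487,.132],[.5077+.0113,-.2568-.0487,.132],[.509,-.2565,.05]]
q=cv2.projectPoints(np.array(P),cv2.Rodrigues(T[:3,:3])[0],T[:3,3],K,np.array(c['dist_coeffs']))[0][:,0]
print((q-[130,160])*2.5)"
```

```text
[[327.07983173 276.07485121]
 [325.31464539 260.09316526]
 [359.12964177 217.24538875]
 [287.67905262 307.76627955]
 [337.91947139 358.61330022]]
```

```bash
python3 -c "
from h import *
from go import go
go([.509,-.2565,.037])
p,X=cloud('scene')
m=(X[...,2]>.09)&(X[...,2]<.2)&(np.hypot(X[...,0]-.508,X[...,1]+.257)<.15)
v,u=np.nonzero(m); P=X[m]
for lo in np.arange(.09,.2,.01):
    s=(P[:,2]>=lo)&(P[:,2]<lo+.01)
    if s.sum(): print(lo.round(2),s.sum(),P[s].min(0).round(3),P[s].max(0).round(3),((np.array([u[s].mean(),v[s].mean()])-[130,160])*2.5).round())
p,d=snap('top'); save('top1',cv2.resize(p[60:300,260:580],(800,600)))
"
```

```text
t 1.4 pos [ 0.508  -0.2576  0.1202] F [ 0.7 -1.1  0.1] open 0.9940678018494353 q [-0.68  0.24  1.68 -0.    1.21  0.67]
tool y deg -77.01918753451002 x axis [-0.001  0.001 -1.   ]
 shift [83.2 -0.8 -1.3]
0.17 98 [ 0.488 -0.312  0.171] [ 0.531 -0.207  0.18 ] [326. 200.]
0.18 167 [ 0.486 -0.315  0.18 ] [ 0.531 -0.206  0.19 ] [315. 199.]
0.19 172 [ 0.487 -0.315  0.19 ] [ 0.53  -0.206  0.2  ] [309. 190.]
```

View pics/top1.png

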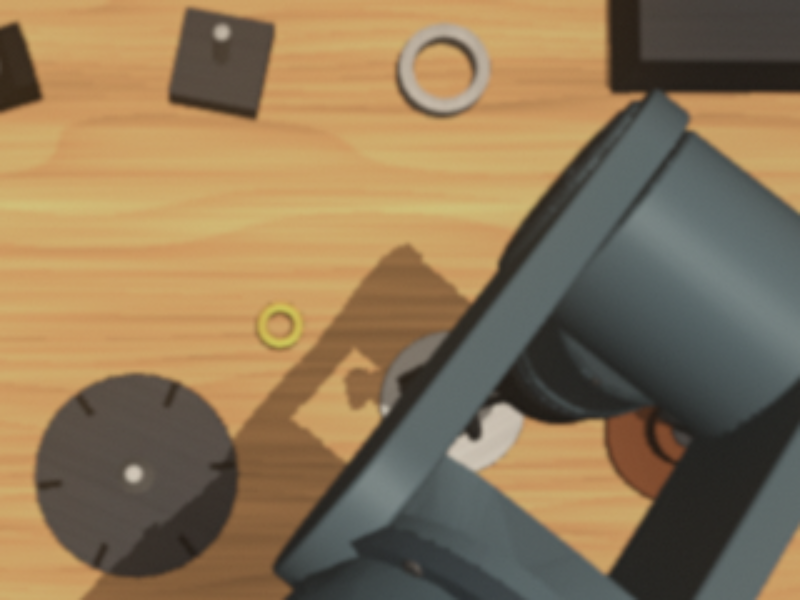

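The top view shows the arm covering the steel cover, with the stud at crop (134,474) clear. The scene depth puts the open fingertips' lowest point at z≈0.171, though the reported TCP of 0.12 implies about 0.133. In x and y they match. I'll go down only part way and measure again.

Request:
{"name": "step_arm", "arguments": {
  "motion": [
    [12,-0.5,-1.3,0,0,0,0],
    [25,-0.5,-1.3,0,0,0,0],
    [38,-0.5,-1.3,0,0,0,0],
    [45,-0.5,-1.3,0,0,0,0],
    [45,-0.5,-1.3,0,0,0,0]
  ]
}}

```text
time_s: 2.08
eef_pos: [0.5095, -0.2561, 0.0748]
eef_rot: [-0.08, -0.702, -0.081, 0.703]
wrist_force: [-0.2, 0.1, -1.2]
opening: 0.998
```

```bash
cat > tip.py <<'E'
from h import *
from go import go
import sys
o=ctrl.get_obs(); go(o['eef_pos'])
p,d=snap('scene'); save(sys.argv[1],cv2.resize(p[160:400,130:400],(675,600),interpolation=2))
p,X=cloud('scene')
c=o['eef_pos']; m=(X[...,2]>c[2]-.02)&(X[...,2]<.2)&(np.hypot(X[...,0]-c[0],X[...,1]-c[1])<.15)
v,u=np.nonzero(m); P=X[m]
for lo in np.arange(.05,.2,.01):
    s=(P[:,2]>=lo)&(P[:,2]<lo+.01)
    if s.sum(): print(lo.round(2),s.sum(),P[s].min(0).round(3),P[s].max(0).round(3),((np.array([u[s].mean(),v[s].mean()])-[130,160])*2.5).round())
E
python3 tip.py scene2
```

```text
t 2.075 pos [ 0.5095 -0.2561  0.0748] F [-0.2  0.1 -1.2] open 0.9984125515521967 q [-0.67  0.3   1.71  0.    1.13  0.67]
tool y deg -76.99379679076587 x axis [-0.001  0.001 -1.   ]
 shift [0. 0. 0.]
0.05 125 [ 0.369 -0.405  0.055] [ 0.541 -0.208  0.06 ] [312. 371.]
0.06 156 [ 0.483 -0.406  0.06 ] [ 0.54  -0.25   0.066] [309. 369.]
0.12 25 [ 0.489 -0.306  0.126] [ 0.53  -0.212  0.13 ] [330. 266.]
0.13 128 [ 0.49  -0.313  0.13 ] [ 0.532 -0.206  0.14 ] [331. 259.]
0.14 153 [ 0.489 -0.314  0.14 ] [ 0.532 -0.209  0.15 ] [321. 256.]
0.15 147 [ 0.489 -0.314  0.15 ] [ 0.532 -0.208  0.16 ] [322. 241.]
0.16 98 [ 0.493 -0.311  0.16 ] [ 0.534 -0.192  0.17 ] [339. 211.]
0.17 180 [ 0.496 -0.332  0.17 ] [ 0.54  -0.183  0.18 ] [311. 229.]
0.18 305 [ 0.485 -0.332  0.18 ] [ 0.539 -0.182  0.19 ] [305. 219.]
0.19 314 [ 0.496 -0.331  0.19 ] [ 0.538 -0.184  0.2  ] [312. 201.]
```

View pics/scene2.png

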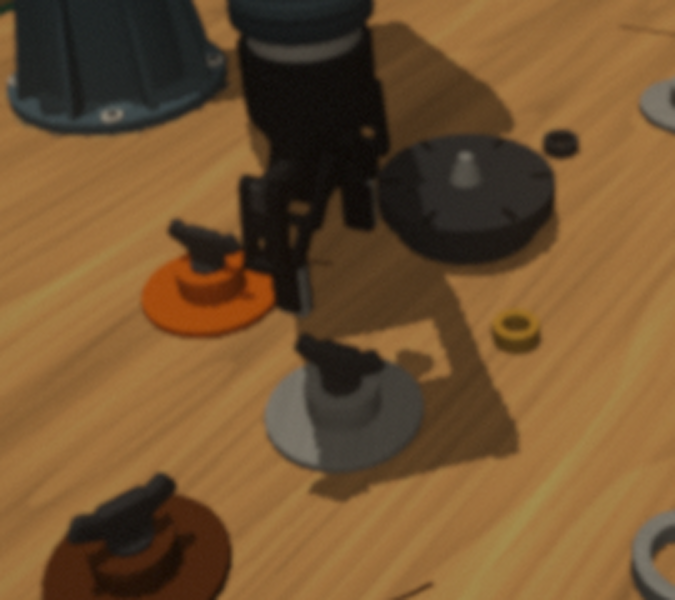

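The fingertips show at z≈0.127 with the TCP at 0.075, so about 39 mm higher than stated. I'll shut the fingers here, which is clear of the wing either way, and measure the shut tip directly.

Request:
{"name": "step_arm", "arguments": {
  "motion": [
    [0,0,0,0,0,0,255],
    [0,0,0,0,0,0,255],
    [0,0,0,0,0,0,255],
    [0,0,0,0,0,0,255],
    [0,0,0,0,0,0,255],
    [0,0,0,0,0,0,255],
    [0,0,0,0,0,0,255]
  ]
}}

```text
time_s: 3.0
eef_pos: [0.51, -0.2565, 0.0756]
eef_rot: [-0.08, -0.703, -0.08, 0.703]
wrist_force: [-0.6, 0.0, 0.3]
opening: -0.004
```

```bash
python3 tip.py scene3
```

```text
t 3.0 pos [ 0.51   -0.2565  0.0756] F [-0.6  0.   0.3] open -0.004396795209681684 q [-0.67  0.3   1.71  0.    1.13  0.67]
tool y deg -76.99202394013629 x axis [-0.  0. -1.]
 shift [0. 0. 0.]
0.05 111 [ 0.369 -0.406  0.056] [ 0.54  -0.206  0.06 ] [310. 372.]
0.06 154 [ 0.483 -0.406  0.06 ] [ 0.539 -0.248  0.066] [309. 369.]
0.11 18 [ 0.502 -0.266  0.114] [ 0.522 -0.251  0.12 ] [331. 287.]
0.12 72 [ 0.505 -0.272  0.12 ] [ 0.523 -0.25   0.13 ] [330. 279.]
0.13 86 [ 0.506 -0.272  0.13 ] [ 0.523 -0.248  0.14 ] [328. 267.]
0.14 77 [ 0.506 -0.272  0.14 ] [ 0.522 -0.246  0.15 ] [329. 254.]
0.15 43 [ 0.5  -0.27  0.15] [ 0.525 -0.228  0.16 ] [337. 236.]
0.16 175 [ 0.5   -0.293  0.16 ] [ 0.53  -0.217  0.17 ] [329. 227.]
0.17 132 [ 0.505 -0.303  0.17 ] [ 0.532 -0.212  0.18 ] [327. 216.]
0.18 213 [ 0.503 -0.311  0.18 ] [ 0.533 -0.204  0.19 ] [327. 203.]
0.19 233 [ 0.507 -0.319  0.19 ] [ 0.535 -0.199  0.2  ] [324. 192.]
```

View pics/scene3.png

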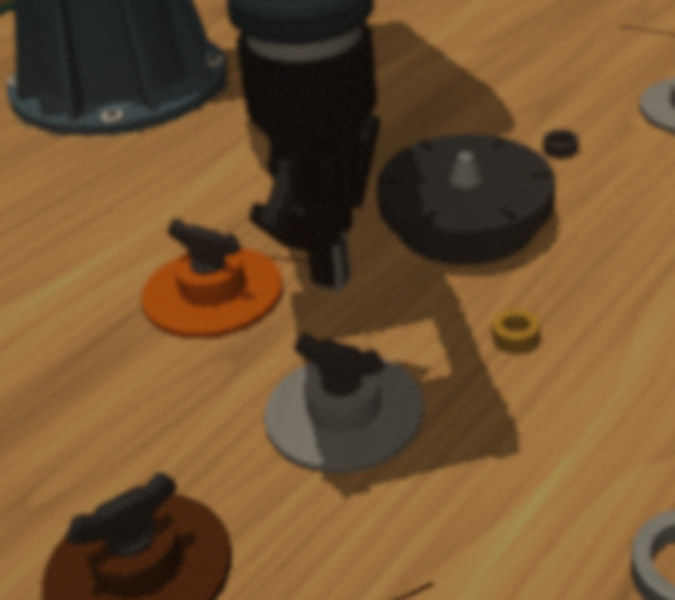

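Shut, the tips are at z≈0.115 with the TCP reported at 0.0756, so the real tip is about 39 mm short of the reported TCP, along the tool axis only. I'll allow for that: a real tip at 0.037 means a reported z of about -0.002.

Request:
{"name": "step_arm", "arguments": {
  "motion": [
    [0,0,0,0,0,0,0],
    [0,0,0,0,0,0,0],
    [0,0,0,0,0,0,0],
    [8,0,0,0,0,0,0],
    [25,0,0,0,0,0,0],
    [42,0,0,0,0,0,0],
    [58,0,0,0,0,0,0],
    [70,0,0,0,0,0,0],
    [77,0,0,0,0,0,0],
    [77,0,0,0,0,0,0]
  ]
}}

```text
time_s: 4.3
eef_pos: [0.5098, -0.2563, -0.0018]
eef_rot: [-0.08, -0.702, -0.08, 0.703]
wrist_force: [0.0, 0.8, -1.2]
opening: 0.999
```

```bash
python3 tip.py scene4
```

```text
t 4.3 pos [ 0.5098 -0.2563 -0.0018] F [ 0.   0.8 -1.2] open 0.9992996929333662 q [-0.67  0.42  1.74  0.    0.98  0.67]
tool y deg -76.99468300036936 x axis [-0.001  0.001 -1.   ]
 shift [0. 0. 0.]
0.05 245 [ 0.369 -0.406  0.05 ] [ 0.541 -0.205  0.06 ] [325. 368.]
0.06 254 [ 0.485 -0.406  0.06 ] [ 0.539 -0.208  0.07 ] [321. 364.]
0.07 127 [ 0.49  -0.314  0.07 ] [ 0.532 -0.207  0.08 ] [330. 346.]
0.08 89 [ 0.493 -0.311  0.08 ] [ 0.532 -0.205  0.09 ] [346. 316.]
0.09 82 [ 0.496 -0.331  0.09 ] [ 0.538 -0.19   0.1  ] [339. 314.]
0.1 263 [ 0.493 -0.333  0.1  ] [ 0.539 -0.183  0.11 ] [313. 330.]
0.11 228 [ 0.503 -0.331  0.11 ] [ 0.539 -0.184  0.12 ] [323. 311.]
0.12 235 [ 0.504 -0.33   0.12 ] [ 0.538 -0.187  0.13 ] [317. 304.]
0.13 266 [ 0.505 -0.329  0.13 ] [ 0.538 -0.187  0.14 ] [316. 292.]
0.14 280 [ 0.505 -0.328  0.14 ] [ 0.538 -0.187  0.15 ] [308. 284.]
0.15 275 [ 0.507 -0.326  0.15 ] [ 0.538 -0.191  0.16 ] [293. 278.]
0.16 134 [ 0.49  -0.296  0.16 ] [ 0.547 -0.24   0.17 ] [316. 248.]
0.17 272 [ 0.488 -0.296  0.17 ] [ 0.548 -0.235  0.18 ] [325. 233.]
0.18 277 [ 0.487 -0.296  0.18 ] [ 0.549 -0.24   0.19 ] [321. 220.]
0.19 282 [ 0.488 -0.296  0.19 ] [ 0.548 -0.239  0.2  ] [321. 206.]
```

View pics/scene4.png

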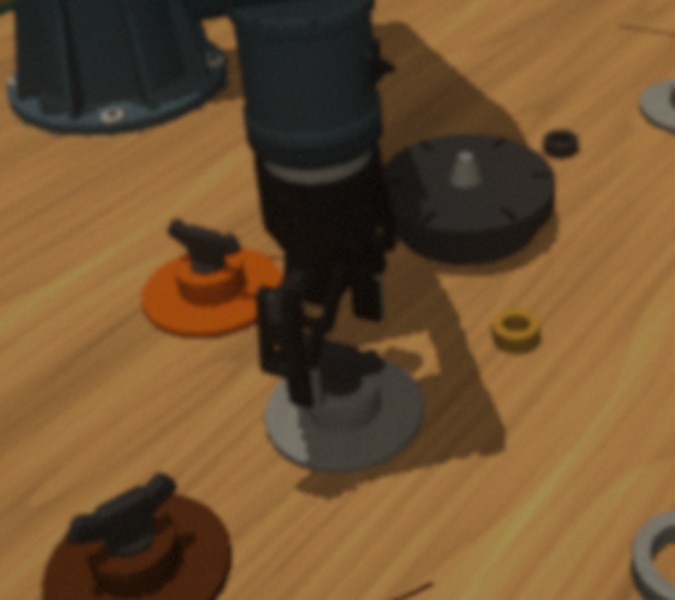

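The fingers straddle the wing nut, with the near tip at (300,405) and the wing at (345,365) between them. Closing.

Request:
{"name": "step_arm", "arguments": {
  "motion": [
    [0,0,0,0,0,0,255],
    [0,0,0,0,0,0,255],
    [0,0,0,0,0,0,255],
    [0,0,0,0,0,0,255],
    [0,0,0,0,0,0,255],
    [0,0,0,0,0,0,255],
    [0,0,0,0,0,0,255]
  ]
}}

```text
time_s: 5.22
eef_pos: [0.5101, -0.2564, -0.001]
eef_rot: [0.08, 0.703, 0.08, -0.703]
wrist_force: [-1.3, 2.7, 5.0]
opening: 0.13
```

Request:
{"name": "step_arm", "arguments": {
  "motion": [
    [-5,0,0,0,0,0,255],
    [-15,0,0,0,0,0,255],
    [-35,0,0,0,0,0,255],
    [-60,0,0,0,0,0,255],
    [-80,0,0,0,0,0,255],
    [-95,0,0,0,0,0,255],
    [-100,0,0,0,0,0,255],
    [-100,0,0,0,0,0,255]
  ]
}}

```text
time_s: 6.22
eef_pos: [0.5099, -0.2564, 0.0985]
eef_rot: [-0.08, -0.703, -0.08, 0.703]
wrist_force: [-0.1, 0.1, -5.3]
opening: 0.127
```

```bash
python3 - <<'E'
from meas import *
from go import go
go([.4523,-.0205,.1])
p,d=snap('scene'); save('scene5',cv2.resize(p[120:400,130:450],(686,600),interpolation=2))
p,X=cloud('scene'); c=ctrl.get_obs()['eef_pos']
m=disc(X,c,.08,.2,.1); P=X[m]
h,e=np.histogram(P[:,2],np.arange(.08,.2,.004)); print(list(zip(e.round(3),h)))
E
```

```text
t 6.225 pos [ 0.5099 -0.2564  0.0985] F [-0.1  0.1 -5.3] open 0.12706023688994617 q [-0.67  0.27  1.7   0.    1.17  0.67]
tool y deg -76.99563516836143 x axis [-0.  0. -1.]
 shift [  -1.4 -242.8    3. ]
[(np.float64(0.08), np.int64(0)), (np.float64(0.084), np.int64(0)), (np.float64(0.088), np.int64(0)), (np.float64(0.092), np.int64(0)), (np.float64(0.096), np.int64(23)), (np.float64(0.1), np.int64(113)), (np.float64(0.104), np.int64(1439)), (np.float64(0.108), np.int64(131)), (np.float64(0.112), np.int64(73)), (np.float64(0.116), np.int64(60)), (np.float64(0.12), np.int64(78)), (np.float64(0.124), np.int64(103)), (np.float64(0.128), np.int64(266)), (np.float64(0.132), np.int64(21)), (np.float64(0.136), np.int64(18)), (np.float64(0.14), np.int64(22)), (np.float64(0.144), np.int64(43)), (np.float64(0.148), np.int64(71)), (np.float64(0.152), np.int64(91)), (np.float64(0.156), np.int64(85)), (np.float64(0.16), np.int64(79)), (np.float64(0.164), np.int64(50)), (np.float64(0.168), np.int64(36)), (np.float64(0.172), np.int64(31)), (np.float64(0.176), np.int64(22)), (np.float64(0.18), np.int64(42)), (np.float64(0.184), np.int64(69)), (np.float64(0.188), np.int64(85)), (np.float64(0.192), np.int64(66))]
```

View pics/scene5.png

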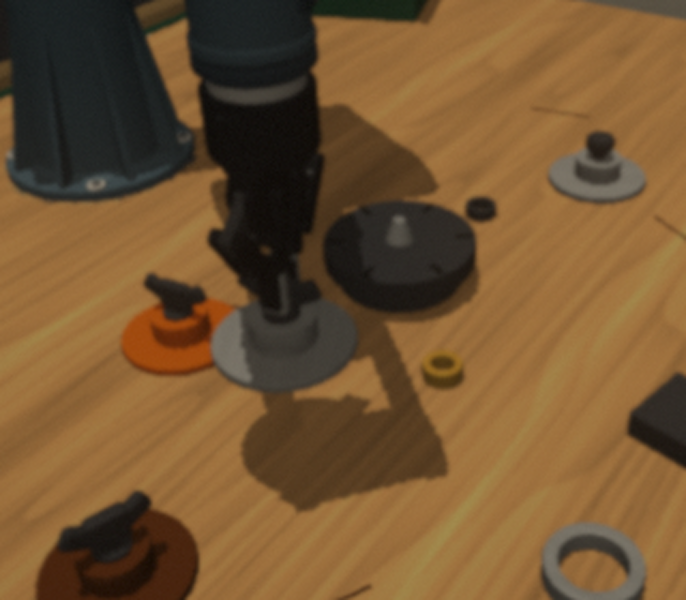

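The cover is held level (disc top uniformly at z≈0.106, 5.3 N load). Moving over the stud, with 20° counter-clockwise on the way to leave wrist travel.

Request:
{"name": "step_arm", "arguments": {
  "motion": [
    [0,-10,0,-1,0,0,255],
    [0,-35,0,-4,0,0,255],
    [0,-70,1,-7,0,0,255],
    [0,-110,1,-10,0,0,255],
    [0,-150,2,-13,0,0,255],
    [0,-185,2,-16,0,0,255],
    [0,-215,3,-18,0,0,255],
    [0,-235,3,-20,0,0,255],
    [0,-243,3,-20,0,0,255],
    [0,-243,3,-20,0,0,255]
  ]
}}

```text
time_s: 7.52
eef_pos: [0.4522, -0.0201, 0.0985]
eef_rot: [-0.201, -0.678, -0.201, 0.678]
wrist_force: [-0.6, 0.5, -5.4]
opening: 0.123
```

```bash
cat > held.py <<'E'
from meas import *
from go import go
import sys
def fit(X,c,lo,hi):
    m=disc(X,c,lo,hi,.08); q=circ(rim(X,m)); P=X[m]; A=np.c_[P[:,:2]-c[:2],np.ones(len(P))]
    return q.round(4),np.linalg.lstsq(A,P[:,2],rcond=None)[0].round(4)
E
python3 - <<'E'
from held import *
p,X=cloud('scene'); print('before (scene5)',fit(X,np.array([.511,-.258]),.098,.112))
go([.4527,-.0202,.1])
p,d=snap('scene'); save('scene6',cv2.resize(p[120:320,200:460],(780,600),interpolation=2))
p,X=cloud('scene'); c=np.array(ctrl.get_obs()['eef_pos']); print('now',fit(X,c,.098,.112))
E
```

```text
before (scene5) (array([ 0.51  , -0.2587,  0.0522]), array([-0.0129,  0.0143,  0.1067]))
t 7.525 pos [ 0.4522 -0.0201  0.0985] F [-0.6  0.5 -5.4] open 0.12272047795025352 q [-0.31  0.02  1.99 -0.    1.14  0.69]
tool y deg -56.957307441861936 x axis [-0. -0. -1.]
 shift [-1.5  0.4 -0.4]
now (array([ 0.4524, -0.0227,  0.0526]), array([-0.029 ,  0.0408,  0.1077]))
```

View pics/scene6.png

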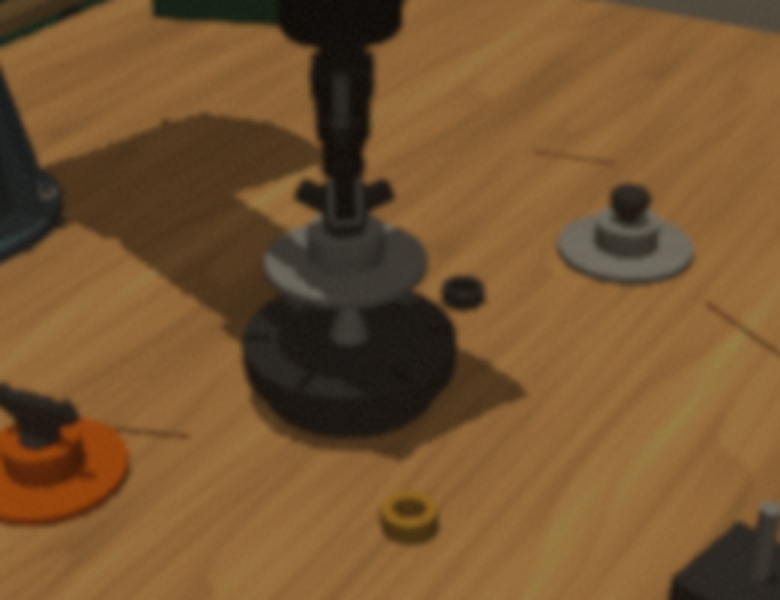

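The cover hangs centred over the stud at (348,325). In the same camera the cover centre is (0.4524,-0.0227) and the table centre (0.4526,-0.0219). It needs to go down about 54 mm; I'll stop just short and feel for contact.

Request:
{"name": "step_arm", "arguments": {
  "motion": [
    [10,0,0,0,0,0,255],
    [25,0,0,0,0,0,255],
    [38,0,0,0,0,0,255],
    [46,0,0,0,0,0,255],
    [50,0,0,0,0,0,255],
    [52,0,0,0,0,0,255],
    [52,0,0,0,0,0,255]
  ]
}}

```text
time_s: 8.45
eef_pos: [0.4527, -0.0205, 0.0469]
eef_rot: [0.201, 0.678, 0.201, -0.678]
wrist_force: [-0.5, 0.0, -4.8]
opening: 0.127
```

Request:
{"name": "step_arm", "arguments": {
  "motion": [
    [1,0,0,0,0,0,255],
    [2,0,0,0,0,0,255],
    [2,0,0,0,0,0,255]
  ]
}}

```text
time_s: 8.82
eef_pos: [0.4524, -0.0204, 0.0447]
eef_rot: [0.201, 0.678, 0.201, -0.678]
wrist_force: [-0.2, 0.3, -5.0]
opening: 0.129
```

Request:
{"name": "step_arm", "arguments": {
  "motion": [
    [1,0,0,0,0,0,255],
    [1,0,0,0,0,0,255],
    [1.7,0,0,0,0,0,255],
    [1.7,0,0,0,0,0,255]
  ]
}}

```text
time_s: 9.32
eef_pos: [0.4526, -0.0205, 0.044]
eef_rot: [0.201, 0.678, 0.201, -0.678]
wrist_force: [-5.0, 1.3, 9.3]
opening: 0.126
```

```bash
python3 - <<'E'
from held import *
go([.4527,-.0202,.045])
p,d=snap('scene'); p,X=cloud('scene'); c=np.array(ctrl.get_obs()['eef_pos']); print('now',fit(X,c,.049,.060))
print('stand-alone table rim z', np.nanmedian(X[disc(X,c,.035,.049,.075)],0))
E
```

```text
t 9.325 pos [ 0.4526 -0.0205  0.044 ] F [-5.   1.3  9.3] open 0.12598716943139388 q [-0.31  0.11  2.02 -0.    1.01  0.69]
tool y deg -56.98305779442891 x axis [ 0. -0. -1.]
 shift [-1.  -0.2 -0.2]
now (array([ 0.4531, -0.0236,  0.0522]), array([0.0001, 0.0001, 0.0523]))
stand-alone table rim z [ 0.48240238 -0.05450685  0.04400265]
```

Seated: the disc top is level at 0.0523 over the face at 0.0440, which is the disc's 8 mm thickness, with about 14 N of contact. Turning clockwise (+ about tool x).

Request:
{"name": "step_arm", "arguments": {
  "motion": [
    [0,0,0,5,0,0,255],
    [0,0,0,11,0,0,255],
    [0,0,0,17,0,0,255],
    [0,0,0,23,0,0,255],
    [0,0,0,29,0,0,255],
    [0,0,0,35,0,0,255],
    [0,0,0,41,0,0,255],
    [0,0,0,47,0,0,255],
    [0,0,0,53,0,0,255],
    [0,0,0,53,0,0,255]
  ]
}}

```text
time_s: 10.62
eef_pos: [0.4527, -0.0211, 0.044]
eef_rot: [-0.123, 0.696, -0.123, -0.696]
wrist_force: [-5.3, -2.6, 7.8]
opening: 0.125
```

```bash
python3 -c "
from go import *
go([.4527,-.0202,.044]); print(ctrl.get_obs()['torque'])"
```

```text
t 10.625 pos [ 0.4527 -0.0211  0.044 ] F [-5.3 -2.6  7.8] open 0.12484210702839763 q [-0.31  0.11  2.02 -0.    1.01  1.61]
tool y deg -110.04021421581115 x axis [ 0.    -0.001 -1.   ]
 shift [-0.  -0.9  0.3]
[-0.2857042   0.91528887 -0.03107823]
```

Request:
{"name": "step_arm", "arguments": {
  "motion": [
    [0,0,0,6,0,0,255],
    [0,0,0,12,0,0,255],
    [0,0,0,18,0,0,255],
    [0,0,0,24,0,0,255],
    [0,0,0,30,0,0,255],
    [0,0,0,36,0,0,255],
    [0,0,0,42,0,0,255],
    [0,0,0,42,0,0,255]
  ]
}}

```text
time_s: 11.62
eef_pos: [0.4538, -0.0209, 0.044]
eef_rot: [-0.364, 0.607, -0.364, -0.605]
wrist_force: [0.1, -0.5, 4.5]
opening: 0.13
```

```bash
python3 -c "
from go import *
go([.4527,-.0202,.044]); print(ctrl.get_obs()['torque'])"
```

```text
t 11.625 pos [ 0.4538 -0.0209  0.044 ] F [ 0.1 -0.5  4.5] open 0.1301117185591924 q [-0.31  0.11  2.02 -0.    1.01  2.34]
tool y deg -151.94170792748767 x axis [ 0.003 -0.001 -1.   ]
 shift [0.  0.7 1.2]
[ 0.01577845  0.06702797 -0.0170724 ]
```

Turned 95° in all. I'll test for the stop by turning a little more and reading the moment while it still moves.

Request:
{"name": "step_arm", "arguments": {
  "motion": [
    [0,0,0,4,0,0,255],
    [0,0,0,8,0,0,255],
    [0,0,0,12,0,0,255]
  ]
}}

```text
time_s: 12.0
eef_pos: [0.4537, -0.0209, 0.044]
eef_rot: [-0.426, 0.566, -0.425, -0.564]
wrist_force: [0.5, -0.1, 5.5]
opening: 0.125
```

```bash
python3 - <<'E'
from held import *
go([.4527,-.0202,.044]); print(ctrl.get_obs()['torque'])
p,d=snap('scene'); p,X=cloud('scene'); c=np.array(ctrl.get_obs()['eef_pos']); print('now',fit(X,c,.049,.060))
E
```

```text
t 12.0 pos [ 0.4537 -0.0209  0.044 ] F [ 0.5 -0.1  5.5] open 0.12527939451453743 q [-0.31  0.11  2.02 -0.    1.01  2.55]
tool y deg -163.95329909712228 x axis [ 0.002 -0.001 -1.   ]
 shift [-0.   0.8  0.9]
[0.01453434 0.162947   0.22479198]
now (array([ 0.4546, -0.023 ,  0.0522]), array([-0.0005,  0.0012,  0.0524]))
```

The moment rose from 0.03 to 0.22 N m, so the nut is at its stop and the cover is turning along. Releasing and backing off.

Request:
{"name": "step_arm", "arguments": {
  "motion": [
    [0,0,0,0,0,0,0],
    [0,0,0,0,0,0,0],
    [0,0,0,0,0,0,0],
    [0,0,0,0,0,0,0],
    [0,0,0,0,0,0,0],
    [-15,0,0,0,0,0,0],
    [-45,0,0,0,0,0,0],
    [-90,0,0,0,0,0,0],
    [-130,0,0,0,0,0,0],
    [-140,0,0,0,0,0,0]
  ]
}}

```text
time_s: 13.3
eef_pos: [0.4544, -0.021, 0.187]
eef_rot: [-0.426, 0.567, -0.425, -0.563]
wrist_force: [0.5, -0.1, -0.3]
opening: 1.0
```

```bash
python3 - <<'E'
from held import *
go([.4527,-.0202,.044])
p,d=snap('scene'); save('scene7',cv2.resize(p[120:320,200:460],(780,600),interpolation=2))
p,X=cloud('scene'); print('cover',fit(X,np.array([.453,-.022]),.049,.060)); print('wings',wings(X,np.array([.453,-.022]),.085))
m=disc(X,np.array([.5356,.2622]),.004,.03,.08); print('knob cover',circ(rim(X,m)).round(4))
E
```

```text
t 13.3 pos [ 0.4544 -0.021   0.187 ] F [ 0.5 -0.1 -0.3] open 0.9996631233367391 q [-0.31 -0.1   1.91  0.    1.33  2.55]
tool y deg -163.97789131734731 x axis [ 0.006 -0.002 -1.   ]
 shift [142.9   2.2   1.8]
cover (array([ 0.4548, -0.023 ,  0.052 ]), array([-0.0014,  0.0018,  0.0525]))
wings (174, array([ 0.4573, -0.0258,  0.1021]), np.float64(0.4546508742410982), (454.8581848144531, -23.29032325744629), (12.156012535095215, 62.16758346557617), np.float64(104.78471515151284), np.float64(0.11141554774644202))
knob cover [0.5344 0.262  0.0532]
```

View pics/scene7.png

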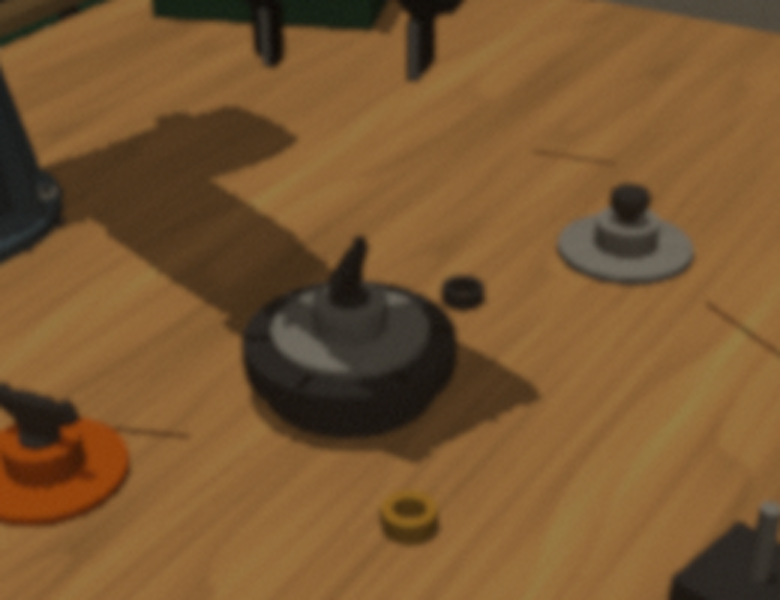

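The cover lies flat on the turntable at (350,330) with the nut turned, the gripper is clear, and the round-knob cover at (627,240) is undisturbed.

```bash
python3 -c "
from bench import ctrl
print(ctrl.hand_in())"
```

```text
the job is handed in; nothing more can be done
None
```

I seated the steel wing-nut cover over the stud, turned its nut clockwise to its stop, released it, and handed the job in at about 13.4 s. No verdict was reported.

Last checks:
- **Seating:** the cover is flat, with its disc top at 0.0525 m over the 0.044 m face. Its centre is about 2–3 mm from the turntable centre measured in the same camera.
- **Nut:** I turned the wings 107° in total. The moment rose from 0.03 to 0.22 N m, which I take as the stop; the joint angle itself can't be read. The wings lie near 105°, as commanded.
- **Round-knob cover:** it is within about 1 mm of where it started.

**Disagreement:** the fingertips were about 39 mm short of the reported tool position along the tool axis. I measured this in the scene camera before grasping and allowed for it in the grasp height.

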